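Gauge a contact pin and rack it

ROBOT

A 6-joint arm with a two-finger parallel gripper is mounted at the origin on the work surface. World frame = base frame: x ahead of the robot, y to its left, z up, the work surface at z = 0. Lengths are in mm, angles in rad, forces in N, time in s.
With the tool pointing down it reaches from about 400 to 925 mm from the base axis. Payload 12.5 kg.
Tool frame: the origin (TCP) lies midway between the tips of the shut fingers; the grasp point (between the pads) lies 19 mm behind it (env.pinch_z is the z of the grasp point in the tool frame, in mm); z points along the fingers, y is the line along which they close (so a half turn about z gives the same grasp; the last joint's range is limited). The gripper opens to 95 mm and grips with 3 to 60 N. Pads are 20 mm wide; open, the fingers measure 119 mm over their backs; the gripper's body (75 mm by 180 mm) begins 59 mm behind the grasp point.
Start: joints at [1.098, 0.491, 1.559, -0, 1.092, -0.106], TCP at [224.129, 583.451, 193.961] pointing down, gripper open.
Joint ranges: [-3.1, 3.1], [-0.84, 2.19], [0.05, 2.79], [-1.13, 4.28], [0.06, 2.93], [-2.69, 2.69]. Speed limits (rad/s): [2.22, 2.22, 2.79, 3.14, 3.14, 3.14].

INTERFACE

Orientations are given as [roll, pitch, yaw] about the fixed x, y, z axes, in that order (R = Rz(yaw) Ry(pitch) Rx(roll)).
In Python, from cell import env, eyes gives the robot as it stands.
- The arm moves only by the shell command python3 -m inch 'ROWS'. ROWS is JSON, a list of rows, each a list of 3 entries, a list of its own where there are three numbers: the shift along the tool's x, y, z in units of 60 mm (1.0 is 60 mm), then the turn about the tool's z in units of 5 degrees (1.0 is 5 degrees), then the closure, from -1 (fully open) to 1 (shut). In form: [[[tx, ty, tz], turn, claw], ...]. A call has exactly 10 rows; each row shifts and turns the commanded pose from where the row before left it, along the tool's axes as they then stand; what a row does not reach is not made up. A row lasts 1/8 s, in which the tool goes at most 62.5 mm and 10.7 degrees, less where a joint would pass 70% of its speed; a pose out of reach is approached as far as the arm can. A call is refused whole if a number of a shift passes 1 or a number of a turn 1, either way. A call with a gripper value outside its range is refused whole. The fingers move at their own pace and stop on an object; the grip force is fixed at half the most. Time passes only in rows, so rows that do not move let the fingers close, or fill a call up. It gives the time, the measured TCP pose, the force, the opening and the grip force at its end, in the units of the state.
- env.state(): the state, without advancing time (a new reading comes with each control period).
- eyes.read_camera(name): name is "scene" or "side" or "wrist"; returns a dict with "pixels" (420x560x3 uint8, red, green, blue), "fx", "fy", "cx", "cy" (pixels), "extrinsics" (4x4, takes a point from world to camera coordinates). Camera axes: x right, y down, z forward; pixel columns grow to the right and rows downward; lengths in mm; the calibration is good to about 2 mm. A picture is of the moment at which its call begins. There is no depth.
- env.job_done(): hands the job in; it is judged then, once.
Trained networks look in a picture, given as the dict that the camera call returned (one of the last four; its "shot" number tells which), for a name from the list of things; names that differ only in an ending like _2 or _b are one class to them, and where a whole thing is asked for, a point or a joint stands for the part that bears it (a point fixed in the world has none). Each returns a list of dicts, best first, with "score" (0 to 1); they miss things now and then, are a little off and sometimes report something else, mostly with a low value. They report only what shows in the picture. A call takes as long as a camera call.
- eyes.boxes_of(name, picture): "centre" ([row, column] in pixels, amid what is visible of it).
- eyes.cut_out(name, picture): "mask" (420x560 bool, what is visible of it) and "centre" ([row, column] in pixels, amid what is visible of it).
- eyes.spot_point(name, picture): "centre" ([row, column] in pixels: a listed point, or the origin of a listed thing).
The state is a dict: "t": time; "joints": joint angles; "qvel": joint speeds; "tau": joint torques, N m; "eef_pos": TCP position; "tcp_rot": TCP orientation; "ft_force": force on the tool from outside, world axes, zero at the start; "moment": the same for the moment, N m; "opening": opening from 0.0 (shut) to 1.0 (fully open); "grip_force": force on a finger pad.
Only numpy, scipy, OpenCV 4.12 (cv2) and the standard library are available. Lean on these libraries where they do the work, as an engineer would, in place of code of your own. Each camera call takes 0.05 s, during which the arm holds its last target. There are 200 camera calls.

TASK

Check the tall contact pin for wear: take it from its single grey stand and, holding it upright with its shank down between the gauge's jaws but clear of the base plate, push it from the lead-in side right through the go gap and on along the same line until the no-go gap stops it, and press it there gently, still upright, with about 6 N, for a second. Never push the pin against the gauge with more than 10 N, nor lean on the gauge with the robot. Then put the pin fully home, upright, in the free hole of the white rack and let go of it, leaving everything else on the bench alone.

Things in the scene. Friction and masses are not known exactly. Their poses are not given: they have to be found in the camera images.
- pin: the tall contact pin, loose, 100 to 180 g: upright round brass shank 14 mm thick, 45 mm long (foot chamfered 2.5 mm over 3.5 mm), under a round black grip 26 mm thick, 40 mm high; 85 mm in all. Origin at the centre of its foot, z up the pin; the grip spans z = 45 to 85 mm. It starts in the stand's hole, foot 8 mm above the bench. Grip it with about 60 N; pushed too hard it tips in the fingers
- pin_tip (a point): centre of the pin's foot (the same point as the pin's origin)
- stand: grey plastic block 56 x 56 x 34 mm, fixed, with one vertical round blind hole in the middle, 17 mm wide and 26 mm deep (hole floor 8 mm above the bench), where the pin starts. Origin at the centre of its underside
- gauge: steel gap gauge screwed to the bench, rigid. Origin: centre of its underside, z up; push the pin along its +x, on its centre line y = 0. Base plate 112 (x) x 80 (y) x 8 mm; jaws stand on it up to 36 mm above the bench, open above. Along +x: lead-in wings, go gap, pocket open at the sides, no-go gap. Keep the pin's foot 10 to 18 mm above the bench, clear of the base plate
- go_gap (a point): middle of the go gap at the top of its jaws (gauge x = -30, y = 0, z = 36 mm), axes as the gauge. The gap is 15.5 mm wide from gauge x = -40 to -20 mm, its jaws 26 mm wide each; before it, from x = -50 to -40 mm, two 45-degree lead-in wings narrow from 35 mm. The no-go gap lies beyond on the same line
- rack: white plastic block 125 (x) x 52 (y) x 40 mm, fixed, with two vertical round blind holes at x = -37.5 mm (free) and x = +37.5 mm (taken by the other pin), 16.5 mm wide, 30 mm deep (hole floor 10 mm above the bench), 2 mm chamfer at the mouth. Origin at the centre of its underside
- rack_hole0 (a point): centre of the mouth of the rack's free hole, 40 mm above the bench
- other_pin: shorter contact pin standing in the rack's other hole: same shank, grip 22 mm in diameter and 26 mm high (top 81 mm above the bench); loose bystander, origin at its foot
- collar: loose steel collar 22 mm across, 6 mm high, lying on the rack between its two holes; bystander
- meter: black hand-held meter 160 x 82 x 40 mm, loose, beyond the gauge; bystander
- board: brown circuit board 110 x 60 x 16 mm, loose, beyond the gauge; bystander
- tape: roll of blue tape 84 mm across, 19 mm high, loose, beyond the gauge; bystander
- screwdriver: screwdriver, loose, at the left; bystander
- jar: small jar 44 mm across, 55 mm high, loose, at the right; bystander
- marker: red marker 120 x 12 x 12 mm, loose, lying between robot and gauge; bystander
- nogo_slot (a point): not a jaw but the middle of the no-go jaws' adjusting range, at jaw-top height (gauge x = +14, y = 0, z = 36 mm). The two square no-go jaws, 9 mm apart, 26 mm wide and 20 mm long each, are clamped with their entry face anywhere within 10 mm before or after this point (not reported: find it by touch); they stop the pin with its axis about 5 mm before that face

How it is judged:
By the outcome, as a careful person would: the job done as asked, in the order asked, and still so for the second after the job is handed in, with the robot touching nothing.
It also fails if it takes over 72 s, if anything falls off the work surface, if the arm or the gripper's body presses on something with over 40 N, if the wrist force passes 120 N, or if a joint passes its speed limit or range.

## Working session

There is one attempt and no reset: what is moved stays moved. The work goes in short steps, Python scripts to look and compute and a shell command to move; the robot and the scene stay as the last step left them, time stands still between calls to the robot, and variables do not carry over. Pictures are saved under pics/ and viewed, at most 10 in all, crops included, and the job is handed in when it is done.

```bash
ls; mkdir -p pics
python3 - <<'E'
from cell import env, eyes
import cv2
print(env.state(), env.pinch_z)
for n in ["scene","side","wrist"]:
    p=eyes.read_camera(n); cv2.imwrite(f"pics/{n}0.png",p["pixels"][:,:,::-1]); print(n,p["fx"],p["cx"],p["cy"],p["extrinsics"].round(3).tolist() if hasattr(p["extrinsics"],'round') else p["extrinsics"])
    for k in ["go_gap","nogo_slot","rack_hole0","stand","pin_tip","gauge","rack","pin"]:
        r=eyes.spot_point(k,p); print(k,[( [round(float(c),1) for c in x["centre"]],round(float(x["score"]),2)) for x in r[:2]])
E
```

```text
pics
{'t': 0.0, 'joints': array([ 1.09835828e+00,  4.91543078e-01,  1.55947587e+00, -4.32078148e-06,
        1.09168992e+00, -1.05650394e-01]), 'qvel': array([ 0.00090982,  0.00087717, -0.00041975, -0.00061882, -0.00037149,
       -0.00062006]), 'tau': array([ 1.43709497e-05, -6.12646794e+01, -2.58168536e+01,  6.93400414e-02,
        4.82434581e-02, -7.61114802e-05]), 'eef_pos': array([224.01873349, 583.17526674, 193.36290242]), 'tcp_rot': array([-3.14048226e+00, -1.13898744e-04,  2.77480693e+00]), 'ft_force': array([-0.62117907,  0.91535607, -0.60113244]), 'moment': array([0.05520916, 0.0281341 , 0.01754842]), 'grip_force': 0.0, 'opening': 0.9998988902933381} -18.8
scene 476.6031422485117 282.79181196049143 203.84825225836917 [[-0.713, 0.702, -0.006, 398.833], [0.596, 0.601, -0.533, -302.544], [-0.37, -0.383, -0.846, 1763.178], [0.0, 0.0, 0.0, 1.0]]
go_gap [([206.7, 305.5], 0.84)]
nogo_slot [([215.3, 298.1], 0.59)]
rack_hole0 [([246.1, 385.2], 0.98)]
stand [([168.2, 233.9], 0.62), ([203.4, 305.3], 0.25)]
pin_tip [([165.6, 236.9], 0.45), ([248.2, 242.5], 0.27)]
gauge [([214.0, 299.9]
[... 169 characters left out ...]
-0.014, -532.043], [-0.111, -0.581, -0.806, 91.662], [0.127, 0.796, -0.591, 1367.676], [0.0, 0.0, 0.0, 1.0]]
go_gap [([201.8, 266.6], 0.69)]
nogo_slot [([201.0, 279.4], 0.63)]
rack_hole0 [([159.2, 235.0], 0.83), ([184.9, 340.5], 0.69)]
stand [([281.5, 297.7], 0.88)]
pin_tip [([278.5, 302.9], 0.59)]
gauge [([212.2, 277.6], 0.64), ([199.9, 278.7], 0.36)]
rack [([171.1, 246.5], 0.75), ([167.3, 258.4], 0.58)]
pin [([283.5, 302.7], 0.61)]
wrist 302.4127154729155 276.2205512235262 214.14100117002278 [[0.359, 0.933, 0.0, -624.338], [0.892, -0.343, 0.295, -32.764], [0.275, -0.105, -0.956, 392.752], [0.0, 0.0, 0.0, 1.0]]
go_gap []
nogo_slot []
rack_hole0 []
stand []
pin_tip []
gauge []
rack []
pin []
```

View pics/scene0.png

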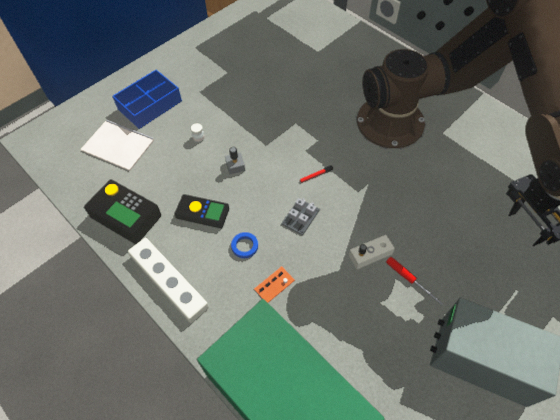

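View pics/side0.png

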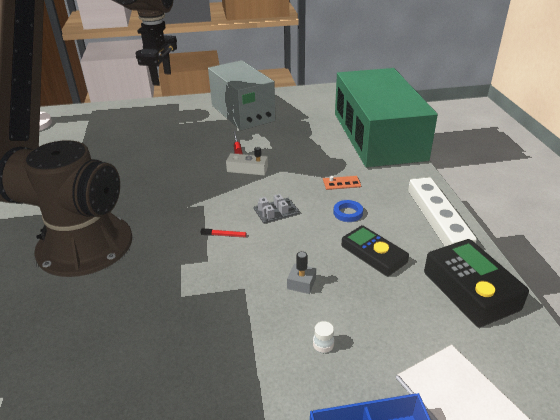

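```bash
cat > h.py <<'E'
import numpy as np
from cell import env, eyes
def ray(p,rc):
    E=np.array(p["extrinsics"]);R=E[:3,:3];t=E[:3,3]
    d=R.T@np.array([(rc[1]-p["cx"])/p["fx"],(rc[0]-p["cy"])/p["fy"],1]); return -R.T@t,d
def plane(p,rc,z):
    o,d=ray(p,rc); return o+d*(z-o[2])/d[2]
def proj(p,X):
    E=np.array(p["extrinsics"]);c=E[:3,:3]@np.array(X)+E[:3,3]
    return [p["fy"]*c[1]/c[2]+p["cy"],p["fx"]*c[0]/c[2]+p["cx"]]
E
python3 - <<'E'
from h import *
Z={"go_gap":36,"nogo_slot":36,"rack_hole0":40,"stand":0,"pin_tip":8,"gauge":0,"rack":0,"pin":8,"other_pin":10,"marker":0,"jar":0,"tape":0,"meter":0,"board":0,"screwdriver":0,"collar":40}
for n in ["scene","side"]:
    p=eyes.read_camera(n)
    for k,z in Z.items():
        for x in eyes.spot_point(k,p)[:2]: print(n,k,plane(p,x["centre"],z)[:2].round(1),round(float(x["score"]),2))
E
```

```text
scene go_gap [500.   30.6] 0.91
scene go_gap [ 560.7 -239. ] 0.47
scene nogo_slot [518.  281.1] 0.35
scene nogo_slot [486.6 296.2] 0.32
scene rack_hole0 [448.7 319. ] 0.79
scene stand [ 547.2 -255.7] 0.74
scene stand [361.  -45.2] 0.25
scene pin_tip [541.2  43.9] 0.55
scene pin_tip [ 541.3 -264.5] 0.44
scene gauge [528.2  45.9] 0.66
scene rack [466.9 295. ] 0.73
scene rack [757.1 154. ] 0.46
scene pin [ 543.1 -250.4] 0.39
scene other_pin [497.7 278.6] 0.61
scene marker [361. -38.] 0.62
scene jar [ 549.2 -453.9] 0.71
scene jar [536.7  56.5] 0.3
scene tape [728.    4.6] 0.62
scene meter [ 752.8 -184.3] 0.69
scene board [743.3 151.4] 0.59
scene screwdriver [449.  448.5] 0.78
scene screwdriver [ 536.3 -453.1] 0.5
scene collar [474.5 282.1] 0.53
side go_gap [499.1  63.8] 0.62
side go_gap [426.8 323.8] 0.27
side nogo_slot [531.1  57.6] 0.66
side rack_hole0 [436.5 302.7] 0.91
side rack_hole0 [ 528.8 -270.1] 0.18
side stand [ 541.  -253.2] 0.95
side pin_tip [ 533.6 -240.6] 0.7
side gauge [525.   49.6] 0.63
side rack [468.5 306.1] 0.88
side pin [ 536.3 -248.1] 0.55
side pin [497.9  87.9] 0.4
side other_pin [503.2 285.3] 0.66
side marker [371.6 -26.6] 0.61
side marker [ 542.6 -251.4] 0.25
side jar [ 545.1 -443.9] 0.6
side tape [726.5  23.2] 0.79
side meter [ 730.3 -177.6] 0.83
side board [737.6 163.1] 0.56
side board [362.6 -30.6] 0.33
side screwdriver [452.8 461.9] 0.53
side screwdriver [ 733.1 -169.4] 0.36
side collar [ 539.3 -472.9] 0.61
side collar [479.1 296.3] 0.54
```

The scene view shows the stand with its pin at about (row 165, col 235), the gauge at (215, 300), the rack at (250, 372) and the marker at (173, 317). The side view agrees. I'll head towards the rack for a wrist look, then on to the gauge.

```bash
python3 -m inch '[[[-0.78,-0.42,0],0,-1],[[-0.78,-0.42,0],0,-1],[[-0.78,-0.42,0],0,-1],[[-0.78,-0.42,0],0,-1],[[-0.78,-0.42,0],0,-1],[[-0.78,-0.42,0],0,-1],[[-0.78,-0.42,0],0,-1],[[0,0,0],1,-1],[[0,0,0],1,-1],[[0,0,0],0,-1]]'
cat > look.py <<'E'
import sys,cv2
from h import *
p=eyes.read_camera("wrist"); s=env.state()
print(s["t"],s["eef_pos"].round(1),s["tcp_rot"].round(4),s["ft_force"].round(2))
if sys.argv[1]!="-": cv2.imwrite(f"pics/{sys.argv[1]}.png",cv2.resize(p["pixels"][:,:,::-1],None,fx=1.4,fy=1.4))
for a in sys.argv[2:]:
    k,z=a.split(":")
    for x in eyes.spot_point(k,p)[:2]: print(k,np.round(x["centre"],1),plane(p,x["centre"],float(z))[:2].round(1),round(float(x["score"]),2))
E
python3 look.py w1 rack:0 rack_hole0:40 other_pin:10 go_gap:36 nogo_slot:36 gauge:0
```

```text
t: 4.3
eef_pos: [466.8, 301.2, 194.0]
tcp_rot: [3.141, 0.0, 2.601]
ft_force: [0.9, 0.3, 0.2]
opening: 0.997
grip_force: 0.0
4.35 [466.7 301.3 194. ] [3.1415 0.     2.6021] [0.74 0.4  1.81]
rack [194.  275.6] [472.  296.2] 0.63
rack_hole0 [168.3 266.4] [432.8 307.6] 0.55
other_pin [218.4 281.1] [501.7 286.7] 0.61
go_gap [310.8 121.8] [496.1  41.2] 0.71
go_gap [251.1  36.4] [373.    5.4] 0.51
```

View pics/w1.png

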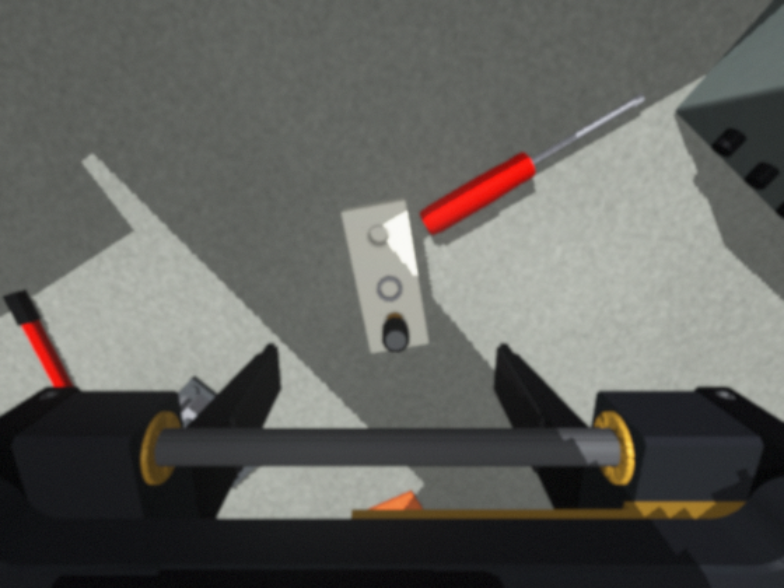

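The rack's free hole shows at about (row 167, col 269) in full-size pixels, the collar at (205, 278) and the other pin at (238, 282). Next is the gauge.

```bash
python3 -m inch '[[[-0.5,-0.52,0],0,-1],[[-0.5,-0.52,0],0,-1],[[-0.5,-0.52,0],0,-1],[[-0.5,-0.52,0],0,-1],[[-0.5,-0.52,0],0,-1],[[-0.5,-0.52,0],0,-1],[[0,0,0],1,-1],[[0,0,0],1,-1],[[0,0,0],1,-1],[[0,0,0],0,-1]]'; python3 look.py w2 go_gap:36 nogo_slot:36 gauge:0
```

```text
t: 5.9
eef_pos: [524.5, 48.2, 193.9]
tcp_rot: [3.141, 0.0, 2.339]
ft_force: [-0.4, 0.8, 0.2]
opening: 1.0
grip_force: 0.0
5.95 [524.5  48.2 194. ] [3.1414 0.     2.3407] [ 0.06  0.66 -0.01]
go_gap [179.8 258.7] [496.5  46.4] 0.59
nogo_slot [201.5 289.7] [540.9  53. ] 0.65
gauge [188.6 280.4] [527.8  51.2] 0.74
```

View pics/w2.png

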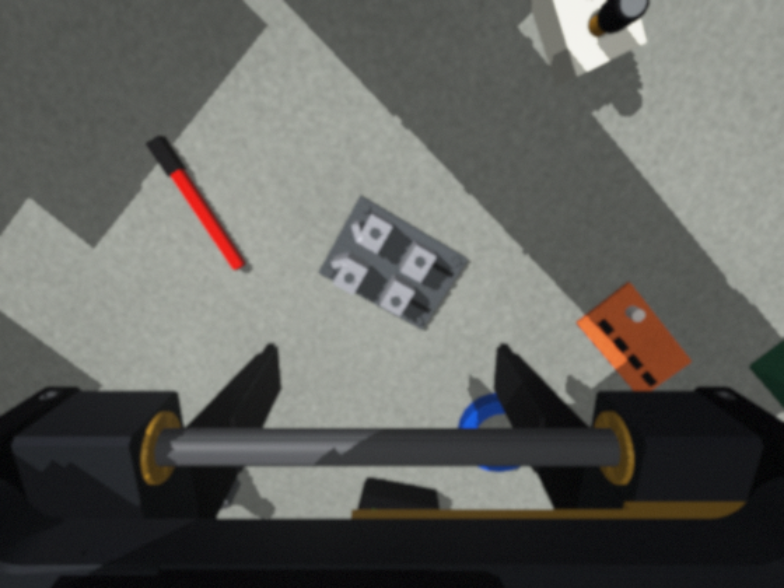

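The base-plate corners show at (362,196), (469,262), (425,330) and (320,271) in view pixels. The jaw screws are at (376,233), (420,262), (350,277) and (397,301), and the wings are on the left, entry side.

Run:
```python
from h import *
import cv2
p=eyes.read_camera("wrist")
f=lambda v,z: np.array([plane(p,(y/1.4,x/1.4),z)[:2] for x,y in v])
b=f([(362,196),(469,262),(425,330),(320,271)],8); s=f([(376,233),(420,262),(350,277),(397,301)],36)
print(b.round(1),b.mean(0).round(1),s.round(1),s.mean(0).round(1))
for e in (b[1]-b[0],b[2]-b[3],s[1]-s[0],s[3]-s[2],(b[0]-b[3])@[[0,-1],[1,0]],(s[0]-s[2])@[[0,-1],[1,0]]): print(np.hypot(*e),np.degrees(np.arctan2(e[1],e[0])))
cv2.imwrite("pics/w2c.png",cv2.resize(p["pixels"][130:245,220:345,::-1],None,fx=5,fy=5,interpolation=cv2.INTER_CUBIC))
```

```text
[[465.5  77. ]
 [575.  102. ]
 [593.5  28. ]
 [483.4   1.7]] [529.4  52.2] [[494.   65.7]
 [537.3  73.8]
 [503.9  23.4]
 [547.5  35.9]] [520.7  49.7]
112.33517256433298 12.835202399323627
113.16388533231547 13.453095584229736
44.07213669035889 10.604140248380116
45.373018518098974 16.019774725867638
77.43941949106899 13.407072082843301
43.453553463579816 13.11909655119502
```

View pics/w2c.png

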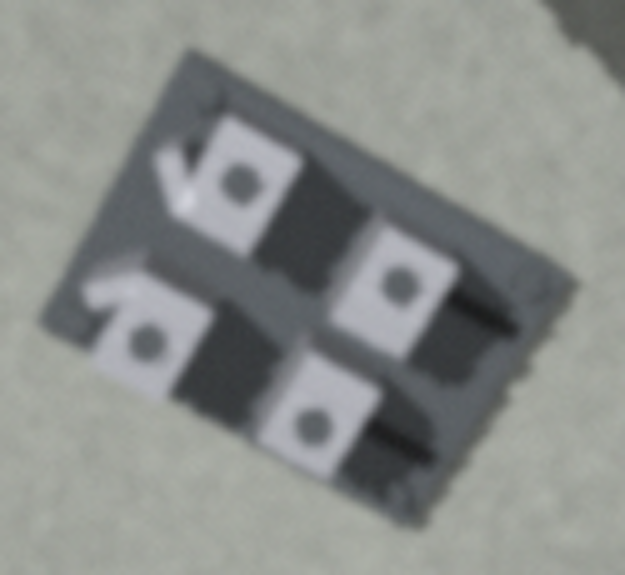

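```bash
cat > fit.py <<'E'
from h import *
from scipy.optimize import least_squares
p=eyes.read_camera("wrist")
def J(x0,y0,pts): return [((x0+a,y0+b,36),q) for (a,b),q in zip([(0,26),(20,26),(20,0),(0,0)],pts)]
def model(s):
    m=[((-56,40,8),(190,48)),((56,40,8),(578,285)),((56,-40,8),(418,528)),((-56,-40,8),(42,322))]
    m+=[((-30,20.75,36),(241,184)),((-30,-20.75,36),(147,343)),((s+10,17.5,36),(401,286)),((s+10,-17.5,36),(315,426))]
    m+=J(-40,7.75,[(232,115),(303,157),(245,257),(190,220)])+J(-40,-33.75,[(140,268),(214,310),(165,398),(93,350)])
    m+=J(s,4.5,[(385,225),(460,268),(402,358),(330,315)])+J(s,-30.5,[(312,345),(382,385),(325,480),(258,440)])
    return m
def res(v):
    x,y,t,s=v;r=[]
    for X,q in model(s):
        W=(x+np.cos(t)*X[0]-np.sin(t)*X[1],y+np.sin(t)*X[0]+np.cos(t)*X[1],X[2])
        a=proj(p,W); r+=[a[1]-((q[0]+.5)/5-.5+220),a[0]-((q[1]+.5)/5-.5+130)]
    return np.array(r)
f=least_squares(res,[528,51,.23,10],loss="soft_l1")
print(f.x, np.degrees(f.x[2])); print(res(f.x).reshape(-1,2).round(1).tolist())
for n in ["scene","side"]:
    q=eyes.read_camera(n)
    for k,z in [("gauge",0),("go_gap",36),("nogo_slot",36)]:
        print(n,k,[plane(q,a["centre"],z)[:2].round(1) for a in eyes.spot_point(k,q)[:1]])
E
python3 fit.py
```

```text
[5.27645117e+02 5.17756988e+01 2.38927907e-01 3.61383522e+00] 13.689560654454523
[[0.1, -0.4], [-0.4, -1.8], [-1.6, 0.5], [-0.9, 0.3], [-0.0, 0.3], [1.4, -1.3], [-1.2, 1.1], [0.7, -2.3], [-0.1, -0.2], [0.8, 0.3], [1.1, -0.3], [-2.9, -1.5], [0.7, 0.2], [0.7, 0.3], [-0.2, 0.9], [-0.4, 2.4], [0.5, -0.5], [0.1, -0.5], [-0.0, 0.1], [-0.0, 0.4], [-0.3, 0.8], [0.0, 0.9], [0.3, -0.4], [-0.4, -0.3]]
scene gauge [array([529.8,  56.5])]
scene go_gap [array([504.3,  39.7])]
scene nogo_slot [array([543.2,  49.6])]
side gauge [array([515.2,  51. ])]
side go_gap [array([493. ,  55.4])]
side nogo_slot [array([536.1,  54.7])]
```

```bash
python3 -m inch '[[[-0.63,-0.55,0],0,-1],[[-0.63,-0.55,0],0,-1],[[-0.63,-0.55,0],0,-1],[[-0.63,-0.55,0],0,-1],[[-0.63,-0.55,0],0,-1],[[-0.63,-0.55,0],0,-1],[[0,0,0],1,-1],[[0,0,0],1,-1],[[0,0,0],1,-1],[[0,0,0],1,-1]]'; python3 look.py w3 stand:0 pin:8 pin_tip:8
```

```text
t: 7.85
eef_pos: [539.5, -252.6, 193.8]
tcp_rot: [-3.142, -0.0, 1.986]
ft_force: [-0.3, 0.1, 0.5]
opening: 1.006
grip_force: 0.0
7.9 [ 539.5 -252.6  193.8] [ 3.1416e+00 -2.0000e-04  1.9824e+00] [-0.53  0.1   0.17]
stand [189.  279.5] [ 542.8 -252.2] 0.56
stand [189.6 276.9] [ 540.1 -254.2] 0.22
pin [190.2 276.5] [ 539.2 -253.5] 0.84
pin_tip [190.3 280.2] [ 543.6 -251.8] 0.93
```

View pics/w3.png

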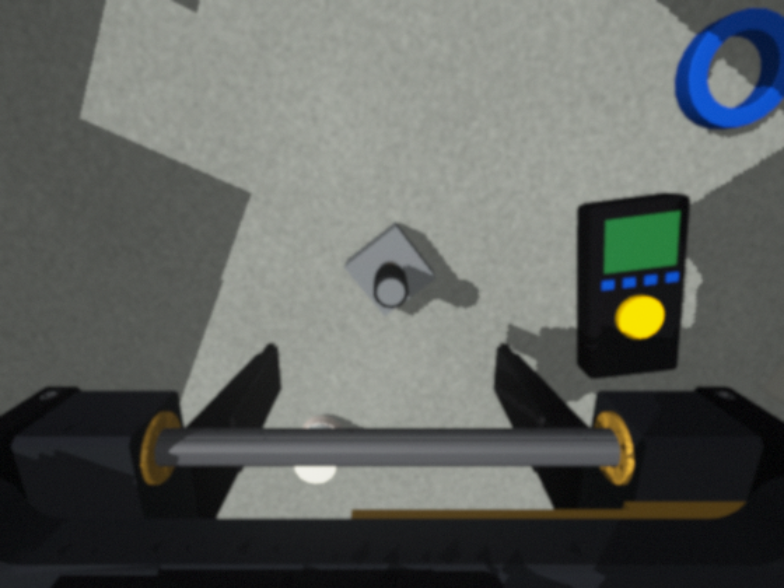

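The pin's grip top is at full-size (row 208, col 279), in the stand just ahead of the fingers.

Run:
```python
from h import *
import cv2
p=eyes.read_camera("wrist"); s=env.state()
a=plane(p,(290.5/1.4,391/1.4),93)
m=eyes.cut_out("pin",p)[0]["mask"]; r,c=np.where(m); print(r.min(),r.max(),c.min(),c.max())
for X,Y in [(399,223),(346,264),(435,272)]: print(plane(p,(Y/1.4,X/1.4),34)[:2].round(1))
yaw=s["tcp_rot"][2]; d=a[:2]-s["eef_pos"][:2]
print(a, d, "tool", d@[np.cos(yaw),np.sin(yaw)], d@[np.sin(yaw),-np.cos(yaw)], np.degrees(yaw))
# after turning to 103.5
y=np.radians(103.5); print(d@[np.cos(y),np.sin(y)], d@[np.sin(y),-np.cos(y)])
```

```text
188 219 267 291
[ 530.9 -211.1]
[ 504.3 -260.6]
[ 576.1 -236.1]
[ 541.24246123 -251.21956877   93.        ] [1.74104473 1.3564192 ] tool 0.5275504667559222 2.1430819653677613 114.09234699058133
0.9125024111097535 2.0095893000754717
```

```bash
python3 -m inch '[[[0,0,0.3],1,-1],[[0,0,0.3],1,-1],[[0.015,0.033,0.4],0.12,-1],[[0,0,0.4],0,-1],[[0,0,0.4],0,-1],[[0,0,0.33],0,-1],[[0,0,0.2],0,-1],[[0,0,0],0,-1],[[0,0,0],0,0.4],[[0,0,0],0,0.4]]'; python3 -m inch '[[[0,0,0],0,1],[[0,0,0],0,1],[[0,0,0],0,1],[[0,0,0],0,1],[[0,0,0],0,1],[[0,0,0],0,1],[[0,0,0],0,1],[[0,0,0],0,1],[[0,0,0],0,1],[[0,0,0],0,1]]'
```

```text
t: 9.4
eef_pos: [541.6, -251.4, 54.9]
tcp_rot: [3.141, 0.001, 1.805]
ft_force: [-0.1, -0.0, 0.1]
opening: 0.844
grip_force: 0.0
t: 10.65
eef_pos: [541.2, -251.2, 54.1]
tcp_rot: [3.142, -0.0, 1.804]
ft_force: [-0.0, 0.2, 0.0]
opening: 0.263
grip_force: 30.0
```

```bash
python3 -m inch '[[[0,0,-0.6],0,1],[[0,0,-0.6],0,1],[[0.3,-0.027,0],0,1],[[0.6,-0.027,0],0,1],[[0.8,-0.027,0],0,1],[[0.8,-0.027,0],0,1],[[0.8,-0.027,0],0,1],[[0.8,-0.027,0],0,1],[[0.56,-0.027,0],0,1],[[0.3,-0.027,0],0,1]]'; python3 -m inch '[[[0,0,0],0,1],[[0,0,0.2],0,1],[[0,0,0.2],0,1],[[0,0,0.2],0,1],[[0,0,0.2],0,1],[[0,0,0.2],0,1],[[0,0,0.1],0,1],[[0,0,0],0,1],[[0,0,0],0,1],[[0,0,0],0,1]]'
python3 - <<'E'
from h import *
import cv2
for n in ["wrist","side","scene"]:
    p=eyes.read_camera(n)
    if n=="wrist": a=p["pixels"][130:330,180:400]
    else:
        r,c=map(int,proj(p,(490,42,40))); a=p["pixels"][r-60:r+40,c-60:c+50]
    cv2.imwrite(f"pics/g_{n}.png",cv2.resize(a[:,:,::-1],(440,400),interpolation=cv2.INTER_CUBIC))
i=[cv2.imread(f"pics/g_{n}.png") for n in ["side","scene"]]
cv2.imwrite("pics/g.png",cv2.resize(np.hstack(i),(800,364)))
s=env.state();print(s["ft_force"],s["moment"],s["opening"])
E
```

```text
t: 11.9
eef_pos: [458.4, 36.9, 125.5]
tcp_rot: [-3.14, -0.001, 1.806]
ft_force: [0.1, 0.8, -0.8]
opening: 0.266
grip_force: 30.0
t: 13.15
eef_pos: [459.9, 35.3, 60.5]
tcp_rot: [3.141, 0.0, 1.804]
ft_force: [-0.0, 0.0, -0.4]
opening: 0.268
grip_force: 30.0
[ 0.00326404  0.94069829 -1.45749373] [-0.07708529  0.01785132 -0.01149361] 0.2641221155485012
```

View pics/g.png

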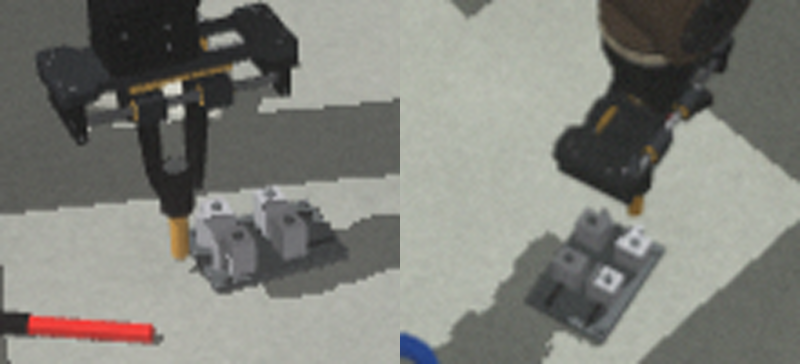

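View pics/g_wrist.png

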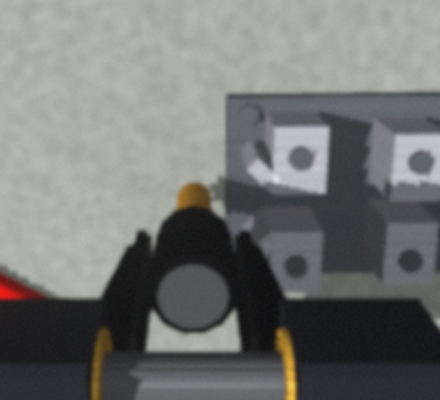

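```bash
cat > fit2.py <<'E'
from h import *
from scipy.optimize import least_squares
p=eyes.read_camera("wrist"); st=env.state()
def model(s): return [((-56,40,8),(227,94)),((-30,20.75,36),(302,158)),((-30,-20.75,36),(296,266)),((s+10,17.5,36),(421,162)),((s+10,-17.5,36),(411,260)),
 ((-40,33.75,36),(275,124)),((-20,33.75,36),(328,124)),((-20,7.75,36),(328,192)),((s,30.5,36),(392,134)),((s,4.5,36),(393,198)),((-40,-7.75,36),(261,232)),((-20,-7.75,36),(322,232)),((s,-4.5,36),(384,222)),((s+20,-4.5,36),(435,222))]
def px(q): return np.array([(q[1]+.5)/2-.5+130,(q[0]+.5)/2-.5+180])
def res(v):
    x,y,t,s=v
    return np.concatenate([np.array(proj(p,(x+np.cos(t)*X[0]-np.sin(t)*X[1],y+np.sin(t)*X[0]+np.cos(t)*X[1],X[2])))-px(q) for X,q in model(s)])
f=least_squares(res,[528,51,.23,4],loss="soft_l1"); x,y,t,s=f.x
print(f.x,np.degrees(t)); print(res(f.x).reshape(-1,2).round(1).tolist())
for q,z in [((193,297),99.5),((193,194),14)]:
    g=plane(p,px(q),z); d=g[:2]-[x,y]; print("pin",g.round(1),"in gauge",d@[np.cos(t),np.sin(t)],d@[-np.sin(t),np.cos(t)])
d=st["eef_pos"][:2]-[x,y]; print("tcp in gauge",d@[np.cos(t),np.sin(t)],d@[-np.sin(t),np.cos(t)],st["eef_pos"],np.degrees(st["tcp_rot"]))
E
python3 fit2.py
```

```text
[5.27051176e+02 5.13804166e+01 2.38225470e-01 4.09588028e+00] 13.649314007642445
[[0.3, -0.1], [0.6, -0.8], [-2.5, -0.3], [2.5, -1.3], [-3.5, -1.0], [0.5, -0.2], [0.4, 0.8], [0.1, -1.4], [-0.4, 1.4], [1.0, -2.3], [-0.8, 4.9], [-0.9, 0.4], [0.0, 1.1], [-0.1, 1.7]]
pin [459.3  33.9  99.5] in gauge -69.95858084873308 -0.9525116560288076
pin [459.2  34.3  14. ] in gauge -69.95118170801886 -0.5584275850063811
tcp in gauge -69.1423663896175 0.25546596297824564 [459.80122639  35.31254999  60.30210711] [1.79976797e+02 3.64469373e-04 1.03384540e+02]
```

```bash
python3 -m inch '[[[0.007,0.05,0],0,1],[[0,0.07,0],0,1],[[0,0.07,0],0,1],[[0,0.07,0],0,1],[[0,0.07,0],0,1],[[0,0.05,0],0,1],[[0,0.03,0],0,1],[[0,0,0],0,1],[[0,0,0],0,1],[[0,0,0],0,1]]'; python3 -m inch '[[[0,0.01,0],0,1],[[0,0.01,0],0,1],[[0,0.01,0],0,1],[[0,0.01,0],0,1],[[0,0,0],0,1],[[0,0,0],0,1],[[0,0,0],0,1],[[0,0,0],0,1],[[0,0,0],0,1],[[0,0,0],0,1]]';python3 -m inch '[[[0,0.01,0],0,1],[[0,0.01,0],0,1],[[0,0.01,0],0,1],[[0,0,0],0,1],[[0,0,0],0,1],[[0,0,0],0,1],[[0,0,0],0,1],[[0,0,0],0,1],[[0,0,0],0,1],[[0,0,0],0,1]]'
cat > g.py <<'E'
from h import *
s=env.state(); x,y,t=527.05,51.38,.2382;d=s["eef_pos"][:2]-[x,y];F=s["ft_force"];c,n=np.cos(t),np.sin(t)
print("t",s["t"],"gx %.2f gy %.2f z %.2f F along %.2f lat %.2f up %.2f"%(d@[c,n],d@[-n,c],s["eef_pos"][2],F[0]*c+F[1]*n,-F[0]*n+F[1]*c,F[2]),"M",s["moment"].round(3),s["tcp_rot"].round(4))
E
python3 g.py
```

```text
t: 14.6
eef_pos: [483.5, 41.4, 60.1]
tcp_rot: [-3.142, -0.0, 1.804]
ft_force: [1.1, 0.1, -0.7]
opening: 0.264
grip_force: 30.0
t: 15.85
eef_pos: [485.9, 42.0, 60.1]
tcp_rot: [3.142, -0.0, 1.804]
ft_force: [0.1, -0.1, -0.8]
opening: 0.271
grip_force: 30.0
t: 17.1
eef_pos: [487.7, 42.4, 60.1]
tcp_rot: [3.142, -0.0, 1.804]
ft_force: [-0.1, -0.7, -2.1]
opening: 0.266
grip_force: 30.0
t 17.1 gx -40.40 gy 0.54 z 60.12 F along -0.27 lat -0.62 up -2.05 M [-0.078  0.044  0.029] [ 3.1415e+00 -1.0000e-04  1.8044e+00]
```

```bash
python3 -m inch '[[[0,0.01,0],0,1],[[0,0.01,0],0,1],[[0,0.01,0],0,1],[[0,0.01,0],0,1],[[0,0.01,0],0,1],[[0,0,0],0,1],[[0,0,0],0,1],[[0,0,0],0,1],[[0,0,0],0,1],[[0,0,0],0,1]]'; python3 g.py
```

```text
t: 18.35
eef_pos: [490.6, 43.1, 60.1]
tcp_rot: [3.142, -0.0, 1.804]
ft_force: [-0.8, -0.3, -0.9]
opening: 0.264
grip_force: 30.0
t 18.35 gx -37.42 gy 0.54 z 60.12 F along -0.87 lat -0.12 up -0.87 M [-0.122  0.017 -0.069] [ 3.1416e+00 -1.0000e-04  1.8044e+00]
```

```bash
python3 -m inch '[[[0,0.01,0],0,1],[[0,0.01,0],0,1],[[0,0.01,0],0,1],[[0,0.01,0],0,1],[[0,0.01,0],0,1],[[0,0.01,0],0,1],[[0,0,0],0,1],[[0,0,0],0,1],[[0,0,0],0,1],[[0,0,0],0,1]]'; python3 g.py
```

```text
t: 19.6
eef_pos: [494.1, 43.9, 60.1]
tcp_rot: [3.142, -0.0, 1.804]
ft_force: [0.1, 0.6, -1.5]
opening: 0.265
grip_force: 30.0
t 19.6 gx -33.82 gy 0.50 z 60.14 F along 0.22 lat 0.59 up -1.52 M [-0.021  0.047  0.009] [ 3.1415e+00 -1.0000e-04  1.8044e+00]
```

```bash
python3 -m inch '[[[0,0.03,0],0,1],[[0,0.03,0],0,1],[[0,0.03,0],0,1],[[0,0.03,0],0,1],[[0,0.03,0],0,1],[[0,0.03,0],0,1],[[0,0.03,0],0,1],[[0,0,0],0,1],[[0,0,0],0,1],[[0,0,0],0,1]]'; python3 g.py
```

```text
t: 20.85
eef_pos: [506.3, 46.8, 60.1]
tcp_rot: [3.142, -0.0, 1.804]
ft_force: [0.6, -0.1, -1.5]
opening: 0.268
grip_force: 30.0
t 20.85 gx -21.27 gy 0.47 z 60.13 F along 0.52 lat -0.25 up -1.47 M [-0.051  0.044 -0.01 ] [ 3.1416e+00 -1.0000e-04  1.8044e+00]
```

```bash
python3 -m inch '[[[0,0.03,0],0,1],[[0,0.03,0],0,1],[[0,0.03,0],0,1],[[0,0.03,0],0,1],[[0,0.03,0],0,1],[[0,0.01,0],0,1],[[0,0.01,0],0,1],[[0,0,0],0,1],[[0,0,0],0,1],[[0,0,0],0,1]]'; python3 g.py
```

```text
t: 22.1
eef_pos: [516.2, 49.2, 60.1]
tcp_rot: [3.142, -0.0, 1.804]
ft_force: [-0.6, -0.4, -1.6]
opening: 0.269
grip_force: 30.0
t 22.1 gx -11.04 gy 0.43 z 60.14 F along -0.68 lat -0.20 up -1.59 M [-0.074  0.058 -0.018] [ 3.1415e+00 -1.0000e-04  1.8044e+00]
```

```bash
python3 -m inch '[[[0,0.02,0],0,1],[[0,0.02,0],0,1],[[0,0.02,0],0,1],[[0,0.01,0],0,1],[[0,0.01,0],0,1],[[0,0.01,0],0,1],[[0,0,0],0,1],[[0,0,0],0,1],[[0,0,0],0,1],[[0,0,0],0,1]]'; python3 g.py
```

```text
t: 23.35
eef_pos: [521.5, 50.4, 60.1]
tcp_rot: [3.142, -0.0, 1.804]
ft_force: [-0.3, -0.1, -1.7]
opening: 0.267
grip_force: 30.0
t 23.35 gx -5.62 gy 0.37 z 60.14 F along -0.29 lat 0.02 up -1.71 M [-0.079  0.019 -0.022] [ 3.1415e+00 -1.0000e-04  1.8043e+00]
```

```bash
python3 -m inch '[[[0,0.005,0],0,1],[[0,0.005,0],0,1],[[0,0,0],0,1],[[0,0,0],0,1],[[0,0,0],0,1],[[0,0,0],0,1],[[0,0,0],0,1],[[0,0,0],0,1],[[0,0,0],0,1],[[0,0,0],0,1]]'; python3 g.py
```

```text
t: 24.6
eef_pos: [522.1, 50.6, 60.1]
tcp_rot: [3.142, -0.0, 1.804]
ft_force: [-0.5, -0.1, -0.9]
opening: 0.267
grip_force: 30.0
t 24.6 gx -5.00 gy 0.38 z 60.12 F along -0.55 lat 0.07 up -0.88 M [-0.079  0.045  0.014] [ 3.1415e+00 -1.0000e-04  1.8044e+00]
```

```bash
python3 -m inch '[[[0,0.005,0],0,1],[[0,0.005,0],0,1],[[0,0,0],0,1],[[0,0,0],0,1],[[0,0,0],0,1],[[0,0,0],0,1],[[0,0,0],0,1],[[0,0,0],0,1],[[0,0,0],0,1],[[0,0,0],0,1]]'; python3 g.py
```

```text
t: 25.85
eef_pos: [522.7, 50.7, 60.1]
tcp_rot: [3.142, -0.0, 1.804]
ft_force: [-0.1, 0.3, -2.1]
opening: 0.267
grip_force: 30.0
t 25.85 gx -4.42 gy 0.36 z 60.12 F along -0.04 lat 0.32 up -2.05 M [-0.08   0.049  0.029] [ 3.1416e+00 -1.0000e-04  1.8044e+00]
```

Free so far, so I continue in 0.6 mm steps.

```bash
python3 -m inch '[[[0,0.005,0],0,1],[[0,0.005,0],0,1],[[0,0,0],0,1],[[0,0,0],0,1],[[0,0,0],0,1],[[0,0,0],0,1],[[0,0,0],0,1],[[0,0,0],0,1],[[0,0,0],0,1],[[0,0,0],0,1]]'; python3 g.py
```

```text
t: 27.1
eef_pos: [523.3, 50.9, 60.1]
tcp_rot: [3.142, -0.0, 1.804]
ft_force: [0.4, 0.3, -1.2]
opening: 0.27
grip_force: 30.0
t 27.1 gx -3.81 gy 0.38 z 60.14 F along 0.42 lat 0.24 up -1.23 M [-0.072  0.016  0.009] [ 3.1415e+00 -1.0000e-04  1.8044e+00]
```

```bash
python3 -m inch '[[[0,0.005,0],0,1],[[0,0.005,0],0,1],[[0,0,0],0,1],[[0,0,0],0,1],[[0,0,0],0,1],[[0,0,0],0,1],[[0,0,0],0,1],[[0,0,0],0,1],[[0,0,0],0,1],[[0,0,0],0,1]]'; python3 g.py
```

```text
t: 28.35
eef_pos: [523.8, 51.0, 60.1]
tcp_rot: [3.142, -0.0, 1.804]
ft_force: [0.1, -0.1, -1.6]
opening: 0.266
grip_force: 30.0
t 28.35 gx -3.21 gy 0.36 z 60.13 F along 0.11 lat -0.14 up -1.58 M [-0.105  0.08   0.007] [ 3.1415e+00 -1.0000e-04  1.8044e+00]
```

```bash
python3 -m inch '[[[0,0.005,0],0,1],[[0,0.005,0],0,1],[[0,0,0],0,1],[[0,0,0],0,1],[[0,0,0],0,1],[[0,0,0],0,1],[[0,0,0],0,1],[[0,0,0],0,1],[[0,0,0],0,1],[[0,0,0],0,1]]'; python3 g.py
```

```text
t: 29.6
eef_pos: [524.4, 51.1, 60.1]
tcp_rot: [-3.142, -0.0, 1.804]
ft_force: [-0.4, -0.2, -1.6]
opening: 0.266
grip_force: 30.0
t 29.6 gx -2.63 gy 0.38 z 60.11 F along -0.40 lat -0.11 up -1.61 M [-0.074  0.022  0.003] [-3.1416e+00 -1.0000e-04  1.8044e+00]
```

```bash
python3 -m inch '[[[0,0.005,0],0,1],[[0,0.005,0],0,1],[[0,0,0],0,1],[[0,0,0],0,1],[[0,0,0],0,1],[[0,0,0],0,1],[[0,0,0],0,1],[[0,0,0],0,1],[[0,0,0],0,1],[[0,0,0],0,1]]'; python3 g.py
```

```text
t: 30.85
eef_pos: [525.0, 51.3, 60.1]
tcp_rot: [-3.142, -0.0, 1.804]
ft_force: [0.0, 0.3, -1.5]
opening: 0.264
grip_force: 30.0
t 30.85 gx -2.04 gy 0.39 z 60.11 F along 0.09 lat 0.34 up -1.46 M [-0.073  0.03  -0.023] [-3.1416e+00 -1.0000e-04  1.8044e+00]
```

```bash
python3 -m inch '[[[0,0.005,0],0,1],[[0,0.005,0],0,1],[[0,0,0],0,1],[[0,0,0],0,1],[[0,0,0],0,1],[[0,0,0],0,1],[[0,0,0],0,1],[[0,0,0],0,1],[[0,0,0],0,1],[[0,0,0],0,1]]'; python3 g.py
```

```text
t: 32.1
eef_pos: [525.6, 51.4, 60.1]
tcp_rot: [3.142, -0.0, 1.804]
ft_force: [0.3, -0.5, -1.7]
opening: 0.269
grip_force: 30.0
t 32.1 gx -1.42 gy 0.37 z 60.12 F along 0.14 lat -0.59 up -1.72 M [ 0.022  0.016 -0.019] [ 3.1416e+00 -1.0000e-04  1.8044e+00]
```

```bash
python3 -m inch '[[[0,0.005,0],0,1],[[0,0.005,0],0,1],[[0,0,0],0,1],[[0,0,0],0,1],[[0,0,0],0,1],[[0,0,0],0,1],[[0,0,0],0,1],[[0,0,0],0,1],[[0,0,0],0,1],[[0,0,0],0,1]]'; python3 g.py
```

```text
t: 33.35
eef_pos: [526.2, 51.6, 60.1]
tcp_rot: [3.142, -0.0, 1.804]
ft_force: [0.8, -0.2, -1.2]
opening: 0.264
grip_force: 30.0
t 33.35 gx -0.80 gy 0.37 z 60.13 F along 0.75 lat -0.34 up -1.24 M [-0.087  0.044 -0.044] [ 3.1415e+00 -1.0000e-04  1.8044e+00]
```

```bash
python3 -m inch '[[[0,0.005,0],0,1],[[0,0.005,0],0,1],[[0,0,0],0,1],[[0,0,0],0,1],[[0,0,0],0,1],[[0,0,0],0,1],[[0,0,0],0,1],[[0,0,0],0,1],[[0,0,0],0,1],[[0,0,0],0,1]]'; python3 g.py
```

```text
t: 34.6
eef_pos: [526.8, 51.7, 60.1]
tcp_rot: [3.142, -0.0, 1.804]
ft_force: [-0.3, 1.0, -0.8]
opening: 0.269
grip_force: 30.0
t 34.6 gx -0.20 gy 0.39 z 60.13 F along -0.05 lat 1.01 up -0.76 M [-0.028  0.051 -0.011] [ 3.1415e+00 -1.0000e-04  1.8044e+00]
```

```bash
python3 -m inch '[[[0,0.005,0],0,1],[[0,0.005,0],0,1],[[0,0,0],0,1],[[0,0,0],0,1],[[0,0,0],0,1],[[0,0,0],0,1],[[0,0,0],0,1],[[0,0,0],0,1],[[0,0,0],0,1],[[0,0,0],0,1]]'; python3 g.py
```

```text
t: 35.85
eef_pos: [527.2, 51.8, 60.1]
tcp_rot: [-3.141, -0.0, 1.804]
ft_force: [-2.3, -0.5, -1.1]
opening: 0.267
grip_force: 30.0
t 35.85 gx 0.30 gy 0.39 z 60.10 F along -2.32 lat 0.02 up -1.15 M [-0.22   0.663 -0.002] [-3.1414e+00 -1.0000e-04  1.8044e+00]
```

Contact at 2.3 N. Smaller steps from here.

```bash
python3 -m inch '[[[0,0.003,0],0,1],[[0,0,0],0,1],[[0,0,0],0,1],[[0,0,0],0,1],[[0,0,0],0,1],[[0,0,0],0,1],[[0,0,0],0,1],[[0,0,0],0,1],[[0,0,0],0,1],[[0,0,0],0,1]]'; python3 g.py
```

```text
t: 37.1
eef_pos: [527.5, 51.9, 60.1]
tcp_rot: [-3.142, -0.0, 1.804]
ft_force: [-3.7, -1.5, -1.3]
opening: 0.267
grip_force: 30.0
t 37.1 gx 0.54 gy 0.37 z 60.12 F along -3.92 lat -0.55 up -1.26 M [-0.324  0.949 -0.007] [-3.1416e+00 -1.0000e-04  1.8044e+00]
```

```bash
python3 -m inch '[[[0,0.002,0],0,1],[[0,0.002,0],0,1],[[0,0,0],0,1],[[0,0,0],0,1],[[0,0,0],0,1],[[0,0,0],0,1],[[0,0,0],0,1],[[0,0,0],0,1],[[0,0,0],0,1],[[0,0,0],0,1]]'; python3 g.py
```

```text
t: 38.35
eef_pos: [527.6, 51.9, 60.1]
tcp_rot: [-3.141, -0.0, 1.804]
ft_force: [-4.8, -0.4, 0.2]
opening: 0.265
grip_force: 30.0
t 38.35 gx 0.69 gy 0.38 z 60.10 F along -4.81 lat 0.73 up 0.18 M [-0.344  1.193  0.022] [-3.1414e+00 -1.0000e-04  1.8044e+00]
```

```bash
python3 -m inch '[[[0,0.002,0],0,1],[[0,0,0],0,1],[[0,0,0],0,1],[[0,0,0],0,1],[[0,0,0],0,1],[[0,0,0],0,1],[[0,0,0],0,1],[[0,0,0],0,1],[[0,0,0],0,1],[[0,0,0],0,1]]'; python3 g.py
```

```text
t: 39.6
eef_pos: [527.7, 51.9, 60.1]
tcp_rot: [-3.141, -0.0, 1.804]
ft_force: [-5.9, -1.7, 0.4]
opening: 0.265
grip_force: 30.0
t 39.6 gx 0.73 gy 0.40 z 60.08 F along -6.16 lat -0.25 up 0.39 M [-0.409  1.303  0.006] [-3.1412e+00 -2.0000e-04  1.8044e+00]
```

```bash
python3 -m inch '[[[0,0,0],0,1],[[0,0,0],0,1],[[0,0,0],0,1],[[0,0,0],0,1],[[0,0,0],0,1],[[0,0,0],0,1],[[0,0,0],0,1],[[0,0,0],0,1],[[0,0,0],0,1],[[0,0,0],0,1]]'; python3 g.py
```

```text
t: 40.85
eef_pos: [527.7, 51.9, 60.1]
tcp_rot: [-3.141, -0.0, 1.804]
ft_force: [-5.7, -1.7, -1.3]
opening: 0.265
grip_force: 30.0
t 40.85 gx 0.74 gy 0.39 z 60.10 F along -5.95 lat -0.31 up -1.34 M [-0.399  1.315  0.006] [-3.1412e+00 -1.0000e-04  1.8044e+00]
```

Held about 6 N for over a second. Now I back off, lift, and work out the rack from the earlier wrist picture.

```bash
python3 -m inch '[[[0,-0.02,0],0,1],[[0,-0.03,0],0,1],[[0,0,0],0,1],[[0,0,-0.3],0,1],[[0,0,-0.4],0,1],[[0,0,-0.4],0,1],[[0,0,-0.3],0,1],[[0,0,0],0,1],[[0,0,0],0,1],[[0,0,0],0,1]]'
python3 - <<'E'
from h import *
from scipy.spatial.transform import Rotation as Ro
from scipy.optimize import least_squares
p=eyes.read_camera("wrist"); s=env.state()
def T(pos,rpy): M=np.eye(4);M[:3,:3]=Ro.from_euler("xyz",rpy).as_matrix();M[:3,3]=pos;return M
E=np.array(p["extrinsics"])@T(s["eef_pos"],s["tcp_rot"])
p["extrinsics"]=E@np.linalg.inv(T([466.7,301.3,194],[3.1415,0,2.6021]))
pts=[((-62.5,-26,40),(342,212)),((-62.5,26,40),(404,200)),((62.5,26,40),(429,345)),((62.5,-26,40),(371,353)),((-37.5,0,40),(377,234))]
q=lambda v:np.array([(v[1]+.5)/1.4-.5,(v[0]+.5)/1.4-.5])
for X,v in pts: print(plane(p,q(v),40)[:2].round(1))
print("grip top",plane(p,q((396,340)),81)[:2].round(1), "collar",plane(p,q((389,288)),46)[:2].round(1))
def res(u,sg=1):
    x,y,t=u;c,n=np.cos(t),np.sin(t)
    return np.concatenate([np.array(proj(p,(x+c*X[0]-n*X[1],y+n*X[0]+c*X[1],40)))-q(v) for X,v in pts])
for t0 in (-.3,2.8):
    f=least_squares(res,[468,300,t0],loss="soft_l1");x,y,t=f.x
    print(f.x,f.cost,"hole",x-37.5*np.cos(t),y-37.5*np.sin(t)); print(res(f.x).round(1))
g=plane(eyes.read_camera("wrist"),(0,0),0)
E
python3 g.py
```

```text
t: 42.1
eef_pos: [524.7, 51.2, 143.3]
tcp_rot: [-3.141, -0.0, 1.804]
ft_force: [0.6, 0.7, -1.1]
opening: 0.264
grip_force: 30.0
[404.1 295.7]
[421.5 343.1]
[540.6 299.2]
[520.9 251.3]
[433.6 310.6]
grip top [506.5 284.6] collar [476.3 296.5]
[ 4.71183690e+02  2.97318940e+02 -3.56438116e-01] 2.8566786552978916 hole 436.0407281395498 310.404132248947
[-0.  -1.  -0.1  0.4 -1.4 -0.2 -0.1 -0.2  2.   1. ]
[471.18368979 297.3189404   37.34267373] 2.8566786552978085 hole 436.04072813398994 310.40413224754644
[-0.  -1.  -0.1  0.4 -1.4 -0.2 -0.1 -0.2  2.   1. ]
t 42.2 gx -2.24 gy 0.43 z 143.50 F along 0.47 lat -0.05 up -0.88 M [-0.077  0.022 -0.001] [-3.1407e+00 -3.0000e-04  1.8044e+00]
```

```bash
python3 -m inch '[[[0.3,-0.13,0],0,1],[[0.6,-0.13,0],0,1],[[0.8,-0.13,0],0,1],[[0.8,-0.13,0],0,1],[[0.8,-0.13,0],0,1],[[0.7,-0.13,0],0,1],[[0.4,-0.13,0.2],0,1],[[0.15,-0.13,0.3],0,1],[[0,0,0.2],0,1],[[0,0,0],0,1]]'
python3 - <<'E'
from h import *
import cv2
p=eyes.read_camera("wrist"); s=env.state(); print(s["t"],s["eef_pos"],s["ft_force"])
r,c=map(int,proj(p,(435.5,310.4,40))); print(r,c)
r0,c0=max(r-90,0),max(c-130,0); a=p["pixels"][r0:r0+200,c0:c0+260]; print(r0,c0)
cv2.imwrite("pics/r.png",cv2.resize(a[:,:,::-1],None,fx=3,fy=3,interpolation=cv2.INTER_CUBIC))
for x in eyes.spot_point("rack_hole0",p): print(x["centre"],x["score"],plane(p,x["centre"],40))
E
```

```text
t: 43.45
eef_pos: [400.6, 302.2, 101.6]
tcp_rot: [-3.14, 0.0, 1.804]
ft_force: [0.5, 0.2, -1.4]
opening: 0.267
grip_force: 30.0
43.5 [401.16233115 302.21204494 102.1292432 ] [ 0.83885468  0.16557329 -1.38509974]
220 318
130 188
[219.3, 316.1] 0.75 [433.63240186 310.77534249  40.        ]
```

View pics/r.png

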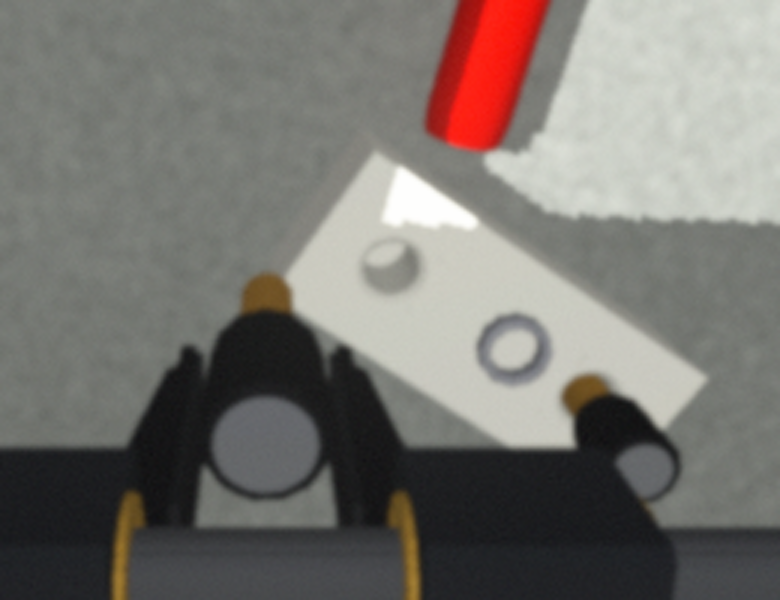

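The hole mouth is at crop (391,266), the held pin's grip top at (266,445) and the foot's far edge at (268,273). The pin looks upright.

Run:
```python
from h import *
p=eyes.read_camera("wrist"); s=env.state()
q=lambda v:((v[1]+.5)/3-.5+130,(v[0]+.5)/3-.5+188)
tz=s["eef_pos"][2]; h=plane(p,q((391,266)),40); g=plane(p,q((266,445)),tz+39); f=plane(p,q((268,273)),tz-46)
yaw=s["tcp_rot"][2]; ax=np.array([np.cos(yaw),np.sin(yaw)]);ay=np.array([np.sin(yaw),-np.cos(yaw)])
print(s["eef_pos"],h.round(1),g.round(1),f.round(1))
for n,b in [("tcp",s["eef_pos"]),("grip",g),("footedge",f)]: d=(h-b)[:2]; print(n,d@ax,d@ay)
cs=[(380,145),(280,265),(707,377),(513,448)]
for v in cs: print(plane(p,q(v),40)[:2].round(1))
```

```text
[401.57424156 302.21078946 102.59368332] [436.1 311.8  40. ] [400.9 301.  141.6] [400.1 306.7  56.6]
tcp 1.3846117474972646 35.82209759909175
grip 2.408939004585074 36.736242653948864
footedge -3.3445101103272554 36.17343038951063
[423.4 345.7]
[404.3 304.6]
[539.6 299.8]
[489.5 262.9]
```

```bash
python3 -m inch '[[[0.01,0.1,0],0,1],[[0.02,0.2,0],0,1],[[0,0.2,0],0,1],[[0,0.107,0],0,1],[[0,0,0.1],0,1],[[0,0,0.1],0,1],[[0,0,0.06],0,1],[[0,0,0],0,1],[[0,0,0],0,1],[[0,0,0],0,1]]'; python3 -m inch '[[[0,0,0.02],0,1],[[0,0,0.02],0,1],[[0,0,0.02],0,1],[[0,0,0.02],0,1],[[0,0,0],0,1],[[0,0,0],0,1],[[0,0,0],0,1],[[0,0,0],0,1],[[0,0,0],0,1],[[0,0,0],0,1]]';  python3 g.py
```

```text
t: 44.85
eef_pos: [436.1, 312.6, 86.7]
tcp_rot: [3.141, -0.0, 1.804]
ft_force: [-0.3, -0.2, -1.0]
opening: 0.267
grip_force: 30.0
t: 46.1
eef_pos: [436.1, 312.6, 81.8]
tcp_rot: [3.142, -0.0, 1.804]
ft_force: [0.3, 0.6, -0.4]
opening: 0.262
grip_force: 30.0
t 46.1 gx -26.79 gy 275.29 z 81.75 F along 0.39 lat 0.50 up -0.42 M [-0.058 -0.01  -0.005] [ 3.1415e+00 -1.0000e-04  1.8044e+00]
```

```bash
python3 -m inch '[[[0,0,0.02],0,1],[[0,0,0.02],0,1],[[0,0,0.02],0,1],[[0,0,0.02],0,1],[[0,0,0.02],0,1],[[0,0,0],0,1],[[0,0,0],0,1],[[0,0,0],0,1],[[0,0,0],0,1],[[0,0,0],0,1]]';  python3 g.py
```

```text
t: 47.35
eef_pos: [436.1, 312.6, 75.8]
tcp_rot: [3.142, -0.0, 1.804]
ft_force: [-0.6, -0.0, -0.9]
opening: 0.267
grip_force: 30.0
t 47.35 gx -26.79 gy 275.29 z 75.76 F along -0.61 lat 0.13 up -0.92 M [-0.124 -0.007 -0.019] [ 3.1415e+00 -1.0000e-04  1.8044e+00]
```

```bash
python3 -m inch '[[[0,0,0.05],0,1],[[0,0,0.05],0,1],[[0,0,0.05],0,1],[[0,0,0.05],0,1],[[0,0,0.05],0,1],[[0,0,0.03],0,1],[[0,0,0.02],0,1],[[0,0,0],0,1],[[0,0,0],0,1],[[0,0,0],0,1]]';  python3 g.py
```

```text
t: 48.6
eef_pos: [436.1, 312.6, 57.8]
tcp_rot: [3.141, -0.0, 1.804]
ft_force: [-0.1, 1.0, -1.1]
opening: 0.265
grip_force: 30.0
t 48.6 gx -26.76 gy 275.28 z 57.84 F along 0.14 lat 0.95 up -1.11 M [-0.029  0.055 -0.002] [ 3.1414e+00 -1.0000e-04  1.8044e+00]
```

```bash
python3 -m inch '[[[0,0,0.01],0,1],[[0,0,0.01],0,1],[[0,0,0.005],0,1],[[0,0,0],0,1],[[0,0,0],0,1],[[0,0,0],0,0.1],[[0,0,0],0,0.1],[[0,0,0],0,0.1],[[0,0,0],0,0.1],[[0,0,0],0,0.1]]';  python3 g.py
```

```text
t: 49.85
eef_pos: [436.1, 312.6, 56.3]
tcp_rot: [3.142, -0.0, 1.804]
ft_force: [-0.7, -0.5, 0.2]
opening: 0.449
grip_force: 0.0
t 49.85 gx -26.79 gy 275.29 z 56.26 F along -0.80 lat -0.33 up 0.24 M [-0.047  0.023 -0.009] [ 3.1415e+00 -1.0000e-04  1.8044e+00]
```

```bash
python3 -m inch '[[[0,0,-0.05],0,0.1],[[0,0,-0.1],0,0.1],[[0,0,-0.2],0,0.1],[[0,0,-0.4],0,0.1],[[0,0,-0.5],0,0.1],[[0,0,-0.5],0,0.1],[[0,0,-0.5],0,0.1],[[0.5,-0.5,0],0,0.1],[[0.5,-0.5,0],0,0.1],[[0,0,0],0,0.1]]'
python3 - <<'E'
from h import *
import cv2
a=[]
for n in ["wrist","side"]:
    p=eyes.read_camera(n); r,c=map(int,proj(p,(470,298,50))); k=(90,110) if n=="wrist" else (45,55)
    r=max(r,k[0]);print(n,[ (np.round(x["centre"],1),plane(p,x["centre"],10)[:2].round(1),x["score"]) for x in eyes.spot_point("pin_tip",p)])
    a.append(cv2.resize(p["pixels"][r-k[0]:r+k[0],max(c-k[1],0):c+k[1],::-1],(400,330),interpolation=cv2.INTER_CUBIC))
cv2.imwrite("pics/end.png",np.hstack(a))
E
```

```text
t: 51.1
eef_pos: [362.0, 357.9, 192.3]
tcp_rot: [3.141, -0.001, 1.807]
ft_force: [0.1, -0.5, 0.0]
opening: 0.452
grip_force: 0.0
wrist [(array([237.4, 324.5]), array([438.3, 310.6]), 0.72)]
side [(array([165.8, 235.1]), array([429.4, 312.3]), 0.57), (array([168.8, 259.9]), array([506.6, 278.3]), 0.22)]
```

View pics/end.png

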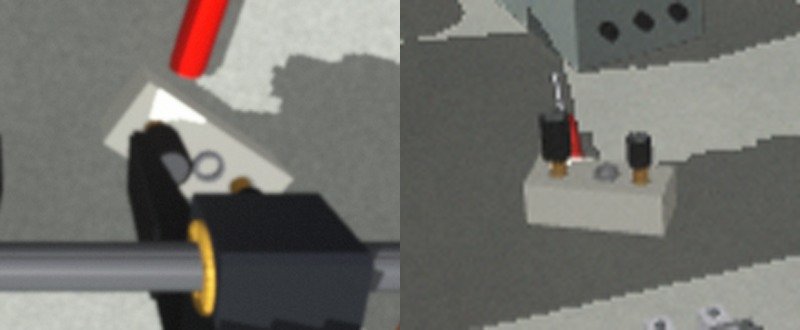

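The pin stands upright in the free hole, with the same length of shank showing as the other pin. The collar and other pin haven't moved, and the robot is clear.

```bash
python3 -c "
from cell import env
print(env.job_done())"
```

```text
the job is handed in; nothing more can be done
None
```

The pin passed the go gap, stopped at the no-go gap where I pressed it at about 6 N for over a second, and now stands upright and released in the rack's free hole; I've handed the job in at about 51 s.

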